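# Mark a bridge blank in the ratchet press

### The job

Put the workshop's mark on the black bridge blank: lay it on the wooden feed board of the green marking press, slide it between the guide rails fully home against the end stop, then pull the red-knobbed lever down from rest by three clicks, into its third notch and never over the tooth to a fourth, which would split the wood. The lever springs up if you let go, so finish still holding it there with the fingers, the die pressed on the blank, and leave the other things on the bench where they are.

Things in the scene. Friction and masses are not known exactly. Their poses are not given: they have to be found in the camera images.
- bridge_blank: the loose workpiece: a flat black ebony bar, 30 x 160 x 10 mm, 70 g; origin at the centre of its underside, y along its length, z up; both ends and both faces are alike. It starts lying flat on the worktop, to the left of the press.
- press: green bench press, fixed on the worktop, place and angle vary. Origin on the worktop below the die's axis; x to its back (column), y along the feed board to its open end, z up. Head and column: x -27 to +123, y -25 to +25 mm; head underside 120, top 225, ram top 262 mm above the worktop. The brass die's face hangs 39 mm above the worktop, the 29 mm wide collar over it 62 mm.
- nest (a point): point on top of the feed board (20 mm above the worktop) straight below the die, axes as the press: a blank fully home has the centre of its underside here. Two aluminium rails, 8 mm high, leave a channel 33 mm wide (y -75 to +35 mm) that flares open to about 55 mm at y +65. The steel stop's face is at y -80, its top 12 mm above the board.
- feed_spot (a point): point on top of the bare part of the wooden feed board, on its centre line, 115 mm in y from nest, axes as the press. The board is 70 mm wide and bare from y -50 to y +100 mm from here. A blank laid along the board with its centre here has its front end in the flare, and slides 115 mm towards -y to the stop.
- lever_hub (a point): the lever's axis of rotation, 165 mm above the worktop, at the right side of the head (axis along the press's y), in the plane in which the knob swings.
- lever_knob (a point): centre of the red ball knob, 32 mm diameter, 170 mm from lever_hub; rod 11 mm thick, 17 mm at the ferrule by the knob. At rest the lever points to the press's -x and 42 degrees up (knob 279 mm above the worktop, 106 mm before and 60 mm to the right of the press's origin). It swings down and forward to -x, level after 42 degrees. Taken from above, it turns between the fingers.
- lever (a joint): lever angle, rad: 0 at rest, grows as the knob goes down, ends at 1.22. A wheel and a sprung pawl click every 0.262: notches at 0.262, 0.524, 0.785 (third), tooth tops midway. The load at the knob peaks at about 7, 10, 12 N after each notch, drops 5 N or more over the tooth, rises again in the next notch. A spring returns it to 0. Ram goes down 20 mm per rad, die meets the blank at 0.45.
- die: the brass die under the ram, 21 mm wide; origin on its axis, 39 mm below its face. It moves down with the ram and gives upwards on a spring of 2.2 N/mm.
- dowel: bystander: a pale square strip of wood, 16 x 130 x 12 mm, lying on the worktop; origin at the centre of its underside.
- sanding_block: bystander: a cork sanding block, 67 x 112 x 30 mm; origin at the centre of its underside.
- tuner_tin: bystander: a round tin with a blue lid, 72 mm wide, 28 mm high; origin at the centre of its underside.
Things that resemble listed ones, but are neither listed nor needed, are in the scene too. There is more than one size of the bridge_blank; the one meant has the size given above.

How it is judged:
On the way, in this order (a step that is already met when the one before it is completed fails the run):
1. the blank lies in the channel, fully home against the stop, with the lever still at rest (y of bridge_blank in the frame of nest between -0.005 and 0.005 m and horizontal distance between bridge_blank and nest below 0.007 m and z of bridge_blank in the frame of nest below 0.003 m and angle between the y axis of bridge_blank and the y axis of press, either way round below 0.08 rad and value of joint lever below 0.12 rad), for 0.2 s.
2. the lever has passed its first click, the blank still home (value of joint lever above 0.2 rad and horizontal distance between bridge_blank and nest below 0.008 m).
At the end, for the whole second after the job is handed in: The fingers still hold the lever down in its third notch (0.66 to 0.90 rad, more than 2 N), the die presses on the blank with more than 5 N, and the blank lies flat in the channel within 6 mm of home against the stop (value of joint lever between 0.66 and 0.9 rad and contact force between the fingers and lever above 2 N and contact force between die and bridge_blank above 5 N and y of bridge_blank in the frame of nest between -0.006 and 0.006 m and horizontal distance between bridge_blank and nest below 0.008 m and z of bridge_blank in the frame of nest below 0.003 m and angle between the y axis of bridge_blank and the y axis of press, either way round below 0.08 rad); the arm keeps its last pose, push and grip.
It fails at once if the lever is pulled over the tooth towards the fourth click (value of joint lever above 0.945 rad).
It fails at once if a bystander (dowel, sanding block, tin) is pushed more than 30 mm (distance of any of dowel, sanding_block, tuner_tin from where it was at the start of the episode above 0.03 m).
It also fails if it takes over 72 s, if anything falls off the work surface, if the arm or the gripper's body presses on something with over 40 N, if the wrist force passes 120 N, or if a joint passes its speed limit or range.

### The arm

A 6-joint arm with a two-finger parallel gripper is mounted at the origin on a cart in front of the work surface, level with it; the furniture and walls round the work are solid. World frame = base frame: x ahead of the robot, y to its left, z up, the work surface at z = 0. Lengths are in m, angles in rad, forces in N, time in s.
With the tool pointing down it reaches from about 0.3 to 0.875 m from the base axis. Payload 6.4 kg.
Tool frame: the origin (TCP) lies midway between the tips of the shut fingers; the grasp point (between the pads) lies 19 mm behind it (manip.pinch_z is the distance from the TCP to the grasp point, in m); z points along the fingers, y is the line along which they close (so a half turn about z gives the same grasp; the last joint's range is limited). The gripper opens to 88 mm and grips with 3 to 60 N. Pads are 18 mm wide; open, the fingers measure 123 mm over their backs; the gripper's body (75 mm by 187 mm) begins 45 mm behind the grasp point.
Start: joints at [-1.504, 0.181, 1.607, -0, 1.354, -0.206], TCP at [0.155, -0.554, 0.239] pointing down, gripper open.
Joint ranges: [-2.99, 2.99], [-0.89, 2.07], [0.3, 2.58], [-1.14, 4.28], [0, 2.63], [-3.12, 3.12]. Speed limits (rad/s): [2.57, 2.57, 3.01, 3.14, 3.14, 3.14].

### API

Orientations are given as a unit quaternion [x, y, z, w].
In Python, from workcell import manip gives the robot as it stands.
- The arm moves only by the tool step_arm, never from a script. Its argument "steps" is a list of rows, each a list of 3 entries, a list of its own where there are three numbers: the shift along the tool's x, y, z in units of 3 cm (1.0 is 3 cm), then the turn, a rotation vector about the tool's x, y, z in units of 0.08 rad (1.0 is 0.08 rad), then the opening, from -1 (shut) to 1 (fully open). A call has 1 to 12 rows; each row shifts and turns the commanded pose from where the row before left it, along the tool's axes as they then stand; what a row does not reach is not made up. A row lasts 1/8 s, in which the tool goes at most 62.5 mm and 10.7 degrees, less where a joint would pass 70% of its speed; a pose out of reach is approached as far as the arm can. A call with a number of a shift or a turn outside -1 to 1 is refused whole. A call with a gripper value outside its range is refused whole. The fingers move at their own pace and stop on an object; the grip force is fixed at half the most. Time passes only in rows, so rows that do not move let the fingers close. It gives the time, the measured TCP pose, the force, the opening and the grip force at its end, in the units of the state.
- manip.sense(): the state, without advancing time (a new reading comes with each control period).
- manip.read_camera(name): name is "scene" or "top"; returns a dict with "img" (480x640x3 uint8, red, green, blue), "K" (3x3 intrinsics, pixels), "extrinsics" (4x4, takes a point from camera to world coordinates). Camera axes: x right, y down, z forward; pixel columns grow to the right and rows downward; lengths in m; the calibration is good to about 2 mm. A picture is of the moment at which its call begins. There is no depth.
- manip.sign_off(): hands the job in; it is judged then, once.
The state is a dict: "t": time; "qpos": joint angles; "joint_velocities": joint speeds; "joint_efforts": joint torques, N m; "tool_pos": TCP position; "ee_rot": TCP orientation; "contact_force": force on the tool from outside, world axes, zero at the start; "torque": the same for the moment, N m; "width": finger opening in m; "gripper_force": force on a finger pad.
Only numpy, scipy, OpenCV 4.12 (cv2) and the standard library are available. Lean on these libraries where they do the work, as an engineer would, in place of code of your own. Each camera call takes 0.05 s, during which the arm holds its last target. There are 200 camera calls.

## Working session

There is one attempt and no reset: what is moved stays moved. The work goes in short steps, Python scripts to look and compute and a tool call to move; the robot and the scene stay as the last step left them, time stands still between calls to the robot, and variables do not carry over. Pictures are saved under pics/ and viewed, at most 10 in all, crops included, and the job is handed in when it is done.

Besides the shell and the picture viewer there is one more tool, called after "Emit:" as a command line: name --argument value ..., lists and objects as JSON in quotes. step_arm: Moves the arm, as the interface text tells. Shifts and turns lie within -1 to 1; 1 stands for 3 cm of shift or 0.08 rad of turn. Its arguments: {"type":"object","properties":{"steps":{"type":"array"}},"required":["steps"]}

```bash
mkdir -p pics
cat > h.py <<'E'
import numpy as np, cv2
from workcell import manip
def shot(n,f):
    c=manip.read_camera(n); cv2.imwrite('pics/'+f,c['img'][:,:,::-1]); np.savez('pics/'+f+'.npz',K=c['K'],E=c['extrinsics']); return c
def load(f):
    d=np.load('pics/'+f+'.npz'); return d['K'],d['E']
def ray(f,u,v,z):
    K,E=load(f); d=E[:3,:3]@np.linalg.inv(K)@[u,v,1]; o=E[:3,3]; return o+d*(z-o[2])/d[2]
def proj(f,p):
    K,E=load(f); q=K@(E[:3,:3].T@(np.array(p)-E[:3,3])); return q[:2]/q[2]
E
python3 - <<'E'
from h import *
for n in('scene','top'):
    shot(n,n+'0.png'); print(load(n+'0.png'))
print(manip.sense(),manip.pinch_z)
E
```

```text
(array([[521.89378246,   0.        , 315.78033757],
       [  0.        , 521.89378246, 245.42486067],
       [  0.        ,   0.        ,   1.        ]]), array([[-0.85338774, -0.19856846,  0.48197503,  0.04719447],
       [-0.52111488,  0.34801223, -0.77931173,  0.82111158],
       [-0.01298647, -0.91621944, -0.40046635,  0.63348315],
       [ 0.        ,  0.        ,  0.        ,  1.        ]]))
(array([[565.43127194,   0.        , 317.22654191],
       [  0.        , 565.43127194, 246.07327833],
       [  0.        ,   0.        ,   1.        ]]), array([[-0.0264695 , -0.9865046 ,  0.16157982,  0.35500863],
       [-0.99634361,  0.03916984,  0.07592846, -0.15568073],
       [-0.08123283, -0.15897923, -0.98393436,  1.53452974],
       [ 0.        ,  0.        ,  0.        ,  1.        ]]))
{'t': 0.1, 'qpos': array([-1.50428239e+00,  1.81438861e-01,  1.60783486e+00, -2.14349602e-05,
        1.35376984e+00, -2.06318573e-01]), 'joint_velocities': array([-0.00020727, -0.00239649, -0.00229486, -0.00120813,  0.00025527,
        0.00078832]), 'joint_efforts': array([ 4.48379651e-04, -4.34820592e+01, -3.42696512e+01,  7.04502594e-02,
        3.41035367e-02, -4.00969293e-05]), 'tool_pos': array([ 0.15491002, -0.55328449,  0.23795125]), 'ee_rot': array([ 9.90709148e-01,  1.35995802e-01,  4.02308062e-05, -7.24413431e-04]), 'contact_force': array([ 0.86728579,  0.2513714 , -0.79245987]), 'torque': array([0.02200551, 0.03656269, 0.01737163]), 'gripper_force': 0.0, 'width': 0.08805929413312631} 0.0187
```

View pics/scene0.png

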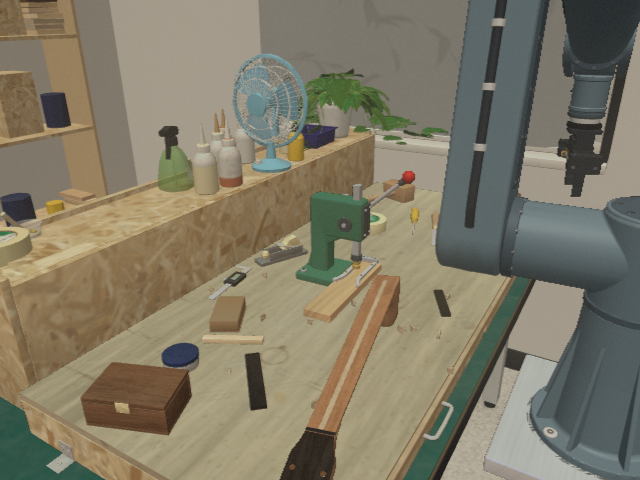

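View pics/top0.png

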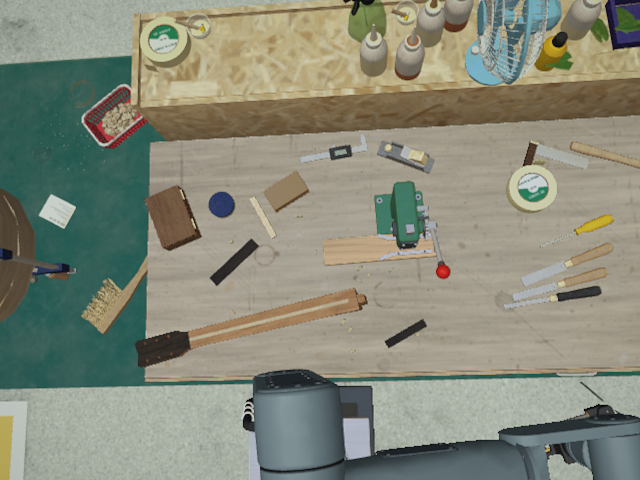

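The black bars are at top-image (234,262), left of the press, and (406,333), in front and to the right of it. The guitar neck's dark headstock at (163,348) isn't a bar. I'll measure both bars and check the candidate in a crop.

Run:
```python
from h import *
im=cv2.imread('pics/top0.png'); f='top0.png'
def bar(x0,y0,x1,y1,z):
    m=(im[y0:y1,x0:x1].max(2)<60).astype(np.uint8)
    c=max(cv2.findContours(m,0,2)[0],key=cv2.contourArea)
    b=cv2.boxPoints(cv2.minAreaRect(c))+[x0,y0]
    P=np.array([ray(f,u,v,z)for u,v in b]); print(b.round(1).tolist(),P.mean(0).round(4),[np.linalg.norm(P[i]-P[i-1]).round(4) for i in range(4)])
    e=P[1]-P[0] if np.linalg.norm(P[1]-P[0])>np.linalg.norm(P[2]-P[1]) else P[2]-P[1]
    print('angle of long axis deg',np.degrees(np.arctan2(e[1],e[0])))
bar(200,230,270,295,.01); bar(375,310,440,355,.008)
a=cv2.resize(im[230:300,200:280],None,fx=5,fy=5,interpolation=2)
b=cv2.resize(im[170:290,310:470],None,fx=5,fy=5,interpolation=2)
b=cv2.resize(b,(800,600)); cv2.imwrite('pics/cp.png',b); cv2.imwrite('pics/cb.png',a)
```

```text
[[209.8, 277.6], [251.0, 238.6], [257.8, 245.9], [216.6, 284.8]] [0.571 0.194 0.01 ] [np.float64(0.0282), np.float64(0.156), np.float64(0.0283), np.float64(0.1556)]
angle of long axis deg -48.01048448649257
[[384.6, 340.6], [422.2, 318.8], [426.0, 325.4], [388.4, 347.2]] [ 0.3637 -0.2652  0.008 ] [np.float64(0.0198), np.float64(0.115), np.float64(0.0198), np.float64(0.1147)]
angle of long axis deg -61.88752186142615
```

View pics/cb.png

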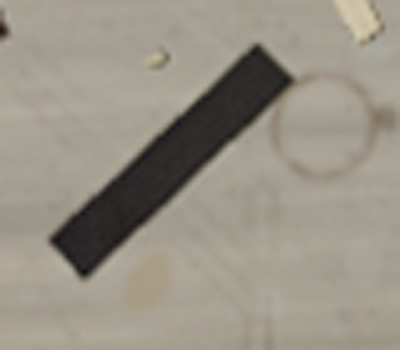

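View pics/cp.png

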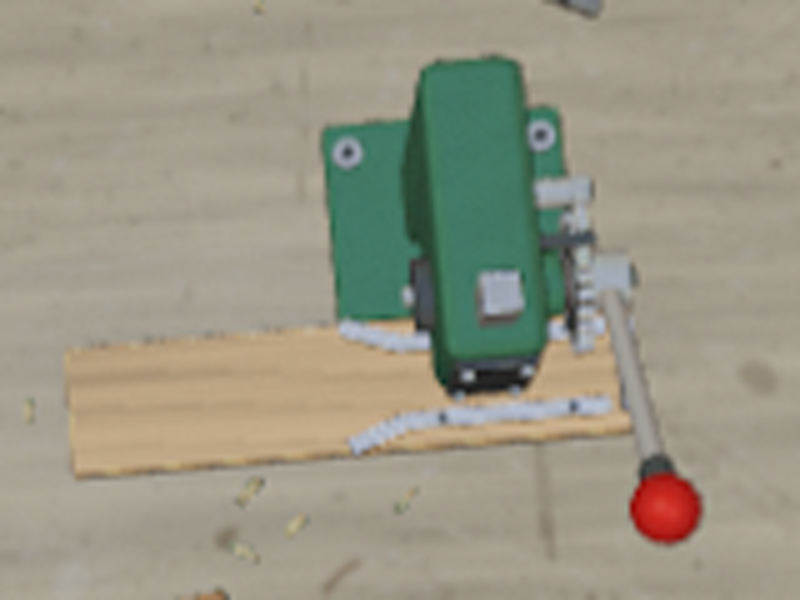

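The 28x156 mm bar at (234,262) fits the 30x160 mm blank; the other is about 20x115 mm. In the press crop, the board's left end runs from (323,240) to (325.4,265.4), its front edge goes to (436,256.6), and the knob is at (443.2,271.6). Next I'll get the press pose.

Run:
```python
from h import *
from scipy.optimize import least_squares
t,s='top0.png','scene0.png'
A=ray(t,323,240,.02);B=ray(t,325.4,265.4,.02);C=ray(t,436,256.6,.02);k=ray(t,443.2,271.6,.279)
print('board',A,B,C,np.linalg.norm(A-B))
im=cv2.imread('pics/scene0.png').astype(int)
m=(im[:,:,2]>130)&(im[:,:,1]<60)&(im[:,:,0]<60); m[:,:350]=0;m[:,450:]=0;m[:140]=0;m[220:]=0
v,u=np.nonzero(m); ks=(u.mean(),v.mean()); print('knob scene',ks,len(u))
im=cv2.imread('pics/top0.png').astype(int)
m=(im[:,:,2]>130)&(im[:,:,1]<60)&(im[:,:,0]<60)
v,u=np.nonzero(m[255:290,420:460]); kt=(u.mean()+420,v.mean()+255); print('knob top',kt)
obs=[(t,(-.035,.215,.02),(324.,240.)) ,(t,(-.035,.215,.02),(325.4,265.4))]
obs=[(t,(.035,.215,.02),(323,240)),(t,(-.035,.215,.02),(325.4,265.4)),(t,(-.106,-.060,.279),kt),(s,(-.106,-.06,.279),ks)]
def W(x,p):
    c,n=np.cos(x[2]),np.sin(x[2]); return (x[0]+c*p[0]-n*p[1],x[1]+n*p[0]+c*p[1],p[2])
def r(x): 
    a=[proj(f,W(x,p))-o for f,p,o in obs]
    # front edge line through C at x=-.035
    c,n=np.cos(x[2]),np.sin(x[2]); lx=c*(C[0]-x[0])+n*(C[1]-x[1]); a.append([(lx+.035)*380])
    return np.concatenate(a)
o=least_squares(r,[.55,-.25,0]); x=o.x; print(x,np.degrees(x[2]),o.fun.round(1))
for p in [(0,0,.02),(0,.115,.02),(-.106,-.06,.279),(0,-.06,.165)]: print(p,np.round(W(x,p),4))
```

```text
board [ 0.61985216 -0.05502441  0.02      ] [ 0.54992119 -0.05956093  0.02      ] [ 0.56266751 -0.35576461  0.02      ] 0.07007796810405803
knob scene (np.float64(408.0), np.float64(176.11111111111111)) 54
knob top (np.float64(442.62857142857143), np.float64(271.2285714285714))
[ 0.59667586 -0.27012375  0.05141839] 2.946056865641713 [-0.5 -0.2 -0.9 -0.2  0.7  0.1  1.5  0.3 -1.3]
(0, 0, 0.02) [ 0.5967 -0.2701  0.02  ]
(0, 0.115, 0.02) [ 0.5908 -0.1553  0.02  ]
(-0.106, -0.06, 0.279) [ 0.4939 -0.3355  0.279 ]
(0, -0.06, 0.165) [ 0.5998 -0.33    0.165 ]
```

Emit:
step_arm --steps '[[[0, -1, 0], [0, 0, 0], 1], [[0, -1, 0], [0, 0, 0], 1], [[0, -1, 0], [0, 0, 0], 1], [[0, -1, 0], [0, 0, 0], 1], [[0, -1, 0], [0, 0, 0], 1], [[1, 0, 0], [0, 0, -0.88], 1], [[1, 0, 0], [0, 0, -0.88], 1], [[1, 0, 0], [0, 0, -0.88], 1]]'

```text
t: 1.1
tool_pos: [0.1998, -0.3785, 0.2385]
ee_rot: [0.971, 0.24, 0.0, -0.0]
contact_force: [0.0, -0.4, -0.6]
width: 0.0882
gripper_force: 0.0
```

Emit:
step_arm --steps '[[[1, 0, 0], [0, 0, -0.88], 1], [[1, 0, 0], [0, 0, -0.88], 1], [[1, 0, 0], [0, 0, -0.88], 1], [[1, 0, 0], [0, 0, -0.88], 1], [[1, 0, 0], [0, 0, -0.88], 1], [[1, 0, 0], [0, 0, -0.88], 1], [[1, 0, 0], [0, 0, -0.88], 1], [[1, 0, 0], [0, 0, -0.88], 1], [[1, 0, 0], [0, 0, -0.88], 1], [[1, 0, 0], [0, 0, -0.88], 1]]'

```text
t: 2.35
tool_pos: [0.404, -0.167, 0.2384]
ee_rot: [0.828, 0.561, -0.0, -0.0]
contact_force: [0.3, -0.3, 0.6]
width: 0.0881
gripper_force: 0.0
```

Emit:
step_arm --steps '[[[1, 0, 0], [0, 0, -0.88], 1], [[1, 0, 0], [0, 0, -0.88], 1], [[1, 0, 0], [0, 0, -0.88], 1], [[1, 0, 0], [0, 0, -0.88], 1], [[1, 0, 0], [0, 0, -0.88], 1], [[1, 0, 0], [0, 0, -0.88], 1], [[1, 0, 0], [0, 0, -0.88], 1], [[1, 0, 0], [0, 0, -0.88], 1], [[1, 0, 0], [0, 0, -0.88], 1], [[0, 0, 0], [0, 0, 0], 1]]'

```text
t: 3.6
tool_pos: [0.4299, 0.0974, 0.2384]
ee_rot: [0.612, 0.791, -0.0, -0.0]
contact_force: [0.1, 0.4, 0.1]
width: 0.0884
gripper_force: 0.0
```

Emit:
step_arm --steps '[[[0.32, 0.89, 0.6], [0, 0, 0], 1], [[0.32, 0.89, 0.6], [0, 0, 0], 1], [[0.32, 0.89, 0.6], [0, 0, 0], 1], [[0.32, 0.89, 0.6], [0, 0, 0], 1], [[0.32, 0.89, 0.6], [0, 0, 0], 1], [[0.32, 0.89, 0.6], [0, 0, 0], 1], [[0, 0, 0], [0, 0, -1], 1], [[0, 0, 0], [0, 0, -1], 1], [[0, 0, 0], [0, 0, -1], 1], [[0, 0, 0], [0, 0, -1], 1], [[0, 0, 0], [0, 0, -1], 1], [[0, 0, 0], [0, 0, -1], 1]]'

```text
t: 5.1
tool_pos: [0.5718, 0.1903, 0.1303]
ee_rot: [0.407, 0.913, -0.0, -0.0]
contact_force: [-1.1, 0.1, 0.5]
width: 0.0884
gripper_force: 0.0
```

```bash
cat >> h.py <<'E'
from scipy.spatial.transform import Rotation as R
def go(p,yang=None):
    s=manip.sense(); r=R.from_quat(s['ee_rot']); d=r.inv().apply(np.array(p)-s['tool_pos'])/.03
    ya=np.arctan2(*r.as_matrix()[[1,0],1]); print('t',round(s['t'],2),'pos',s['tool_pos'].round(4),'F',s['contact_force'].round(1),'w',round(s['width'],4),'tool shift units',d.round(2),'yang deg',np.degrees(ya).round(2), '' if yang is None else 'turn units %.2f'%(-((np.radians(yang)-ya+np.pi)%(2*np.pi)-np.pi)/.08))
E
python3 - <<'E'
from h import *
go((.571,.194,.003),42)
shot('scene','s1.png'); im=cv2.imread('pics/s1.png'); cv2.imwrite('pics/s1c.png',cv2.resize(im[220:440,130:400],None,fx=2.5,fy=2.5))
E
```

```text
t 5.1 pos [0.5718 0.1903 0.1303] F [-1.1  0.1  0.5] w 0.0884 tool shift units [0.11 0.07 4.24] yang deg 41.91 turn units -0.02
```

View pics/s1c.png

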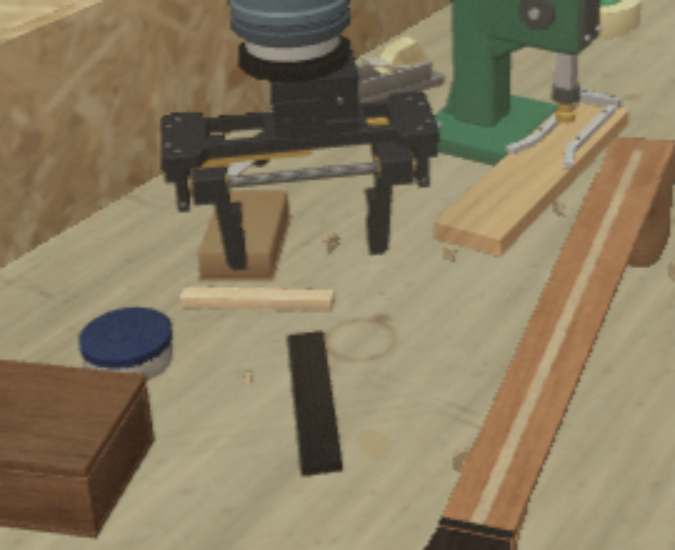

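The crop shows the open fingers straddling the black bar's axis, with the dowel clear. Descending and gripping.

Emit:
step_arm --steps '[[[0.1, 0.07, 0.8], [0, 0, 0], 1], [[0, 0, 0.8], [0, 0, 0], 1], [[0, 0, 0.8], [0, 0, 0], 1], [[0, 0, 0.8], [0, 0, 0], 1], [[0, 0, 0.6], [0, 0, 0], 1], [[0, 0, 0.4], [0, 0, 0], 1], [[0, 0, 0], [0, 0, 0], 1], [[0, 0, 0], [0, 0, 0], -1], [[0, 0, 0], [0, 0, 0], -1], [[0, 0, 0], [0, 0, 0], -1], [[0, 0, 0], [0, 0, 0], -1], [[0, 0, 0], [0, 0, 0], -1]]'

```text
t: 6.65
tool_pos: [0.5711, 0.1954, 0.0048]
ee_rot: [0.408, 0.913, 0.0, 0.0]
contact_force: [-0.4, -1.1, -0.2]
width: 0.0401
gripper_force: 0.0
```

Run:
```python
from h import *
go((.571,.194,.003),42); print(manip.sense()['gripper_force'])
```

```text
t 6.65 pos [0.5711 0.1954 0.0048] F [-0.4 -1.1 -0.2] w 0.0401 tool shift units [-0.03 -0.03  0.06] yang deg 41.87 turn units -0.03
0.0
```

Still closing. I'll give it a few more rows, then lift.

Emit:
step_arm --steps '[[[0, 0, 0], [0, 0, 0], -1], [[0, 0, 0], [0, 0, 0], -1], [[0, 0, 0], [0, 0, 0], -1], [[0, 0, 0], [0, 0, 0], -1], [[0, 0, -0.5], [0, 0, 0], -1], [[0, 0, -1], [0, 0, 0], -1], [[0, 0, -1], [0, 0, 0], -1], [[0, 0, 0], [0, 0, 0], -1]]'

```text
t: 7.65
tool_pos: [0.5734, 0.1957, 0.0833]
ee_rot: [0.408, 0.913, 0.002, 0.003]
contact_force: [1.1, 0.5, -0.2]
width: 0.0295
gripper_force: 30.0
```

Run:
```python
from h import *
x=np.array([.5967,-.2701]);c,n=np.cos(.0500),np.sin(.0500)
p=x+np.array([-n,c])*.120
print(p); go((*p,.08),2.9); print(manip.sense()['gripper_force'])
shot('scene','s2.png'); im=cv2.imread('pics/s2.png'); cv2.imwrite('pics/s2c.png',cv2.resize(im[220:440,130:400],None,fx=2,fy=2))
```

```text
[ 0.5907025  -0.15024997]
t 7.65 pos [0.5734 0.1957 0.0833] F [ 1.1  0.5 -0.2] w 0.0295 tool shift units [-8.97 -7.27  0.1 ] yang deg 41.88 turn units 8.50
29.999907910823822
```

View pics/s2c.png

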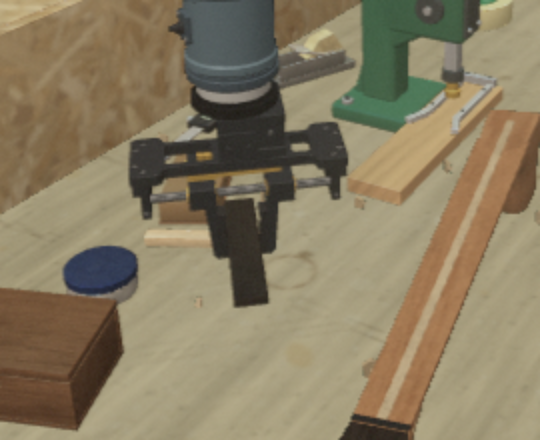

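The bar is held at its middle, level, at 29.5 mm opening. Carrying it to the feed board.

Emit:
step_arm --steps '[[[-0.8, -0.3, 0], [0, 0, 0.944], -1], [[-0.8, -0.3, 0], [0, 0, 0.944], -1], [[-0.8, -0.3, 0], [0, 0, 0.944], -1], [[-0.8, -0.3, 0], [0, 0, 0.944], -1], [[-0.8, -0.3, 0], [0, 0, 0.944], -1], [[-0.8, -0.3, 0], [0, 0, 0.944], -1], [[-0.8, -0.3, 0], [0, 0, 0.944], -1], [[-0.8, -0.3, 0], [0, 0, 0.944], -1], [[-0.8, -0.3, 0], [0, 0, 0.944], -1], [[0, 0, 0], [0, 0, 0], -1]]'

```text
t: 8.95
tool_pos: [0.5856, -0.0316, 0.0782]
ee_rot: [0.69, 0.724, -0.001, -0.001]
contact_force: [0.8, 0.3, -1.0]
width: 0.0295
gripper_force: 30.0
```

Run:
```python
from h import *
go((.5907,-.1502,.08),2.8); shot('scene','s3.png');shot('top','t3.png')
im=cv2.imread('pics/s3.png');t=cv2.imread('pics/t3.png')
cv2.imwrite('pics/c3.png',np.hstack([cv2.resize(im[160:360,200:400],(400,400)),cv2.resize(t[170:330,280:440],(400,400))]))
```

```text
t 8.95 pos [ 0.5856 -0.0316  0.0782] F [ 0.8  0.3 -1. ] w 0.0295 tool shift units [-3.96 -0.02 -0.06] yang deg 2.8 turn units -0.00
```

View pics/c3.png

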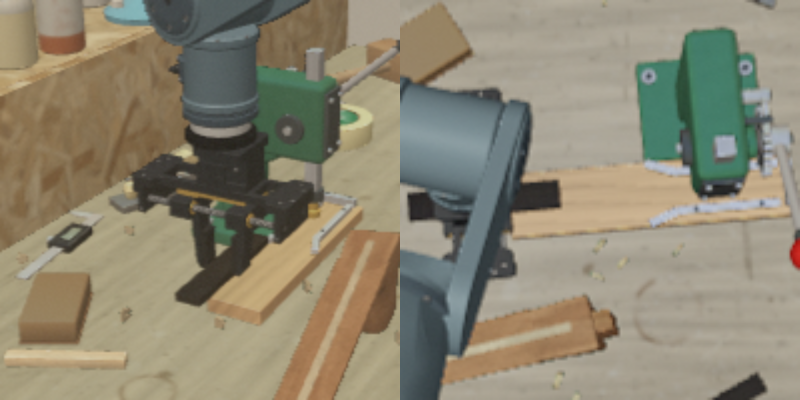

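The blank is aligned with the board's centre line. Moving on and lowering.

Emit:
step_arm --steps '[[[-0.9, 0, 0], [0, 0, 0], -1], [[-0.9, 0, 0], [0, 0, 0], -1], [[-0.9, 0, 0], [0, 0, 0], -1], [[-0.9, 0, 0], [0, 0, 0], -1], [[-0.36, 0, 0.5], [0, 0, 0], -1], [[0, 0, 0.5], [0, 0, 0], -1], [[0, 0, 0.3], [0, 0, 0], -1], [[0, 0, 0.3], [0, 0, 0], -1], [[0, 0, 0], [0, 0, 0], -1], [[0, 0, 0], [0, 0, 0], -1]]'

```text
t: 10.3
tool_pos: [0.5932, -0.1489, 0.032]
ee_rot: [0.689, 0.725, 0.0, 0.0]
contact_force: [0.3, -1.3, -0.6]
width: 0.0292
gripper_force: 30.0
```

Run:
```python
from h import *
go((.5907,-.1502,.025),2.8); shot('scene','s4.png');shot('top','t4.png')
im=cv2.imread('pics/s4.png');t=cv2.imread('pics/t4.png')
cv2.imwrite('pics/c4.png',np.hstack([cv2.resize(im[190:350,260:420],(400,400)),cv2.resize(t[170:330,310:470],(400,400))]))
```

```text
t 10.3 pos [ 0.5932 -0.1489  0.032 ] F [ 0.3 -1.3 -0.6] w 0.0292 tool shift units [-0.04 -0.09  0.23] yang deg 2.95 turn units 0.03
```

View pics/c4.png

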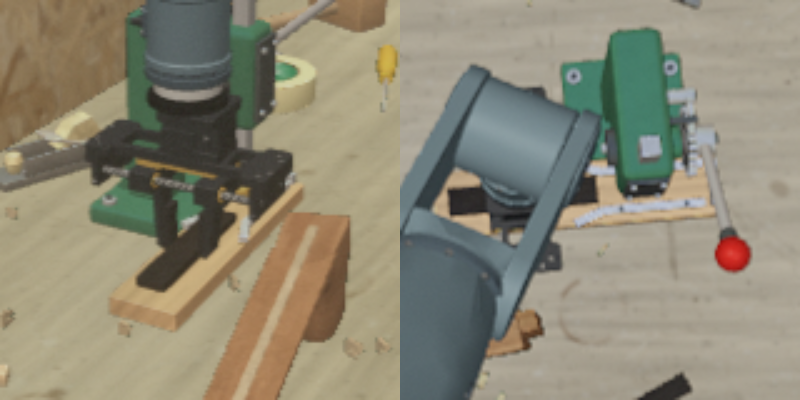

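The blank hangs just over the board, with its tip at top-image pixel (388.8,246), in front of the flare. I'll check lateral offset numerically.

Run:
```python
from h import *
t=cv2.imread('pics/t4.png'); x=np.array([.5967,-.2701]);c,n=np.cos(.05),np.sin(.05)
m=t.max(2)<60
for u in (332,336,340,378,382,386,388,390):
    col=np.nonzero(m[225:268,u])[0]+225
    if len(col)<3: print(u,'-');continue
    o=[]
    for v in (col.min()-.5,col.max()+.5):
        d=ray('t4.png',u,v,.039)[:2]-x; o.append((round(1e3*(c*d[0]+n*d[1]),1),round(1e3*(-n*d[0]+c*d[1]),1)))
    print(u,len(col),o)
```

```text
332 10 [(np.float64(13.4), np.float64(189.6)), (np.float64(-13.6), np.float64(191.8))]
336 9 [(np.float64(12.4), np.float64(178.9)), (np.float64(-11.9), np.float64(180.9))]
340 10 [(np.float64(14.2), np.float64(168.0)), (np.float64(-12.8), np.float64(170.3))]
378 -
382 11 [(np.float64(17.6), np.float64(55.3)), (np.float64(-12.0), np.float64(58.1))]
386 13 [(np.float64(40.9), np.float64(42.4)), (np.float64(-12.9), np.float64(47.6))]
388 -
390 -
```

Emit:
step_arm --steps '[[[0, 0, 0.2], [0, 0, 0], -1], [[0, 0, 0], [0, 0, 0], -1], [[0, 0, 0], [0, 0, 0], -0.2], [[0, 0, 0], [0, 0, 0], -0.2], [[0, 0, 0], [0, 0, 0], -0.2], [[0, 0, 0], [0, 0, 0], 0], [[0, 0, -0.5], [0, 0, 0], 0], [[0, 0, -1], [0, 0, 0], 0], [[0, 0, -0.5], [0, 0, 0], 0], [[0, 0, 0], [0, 0, 0], 0]]'

```text
t: 11.65
tool_pos: [0.5941, -0.1496, 0.0877]
ee_rot: [0.689, 0.725, 0.001, 0.002]
contact_force: [-0.2, -0.3, -0.8]
width: 0.0443
gripper_force: 0.0
```

Emit:
step_arm --steps '[[[1, 0, 0], [0, 0, 0], -1], [[1, 0, 0], [0, 0, 0], -1], [[1, 0, 0], [0, 0, 0], -1], [[1, 0, 0], [0, 0, 0], -1], [[0, 0, 0], [0, 0, 0], -1], [[0, 0, 0], [0, 0, 0], -1], [[0, 0, 0], [0, 0, 0], -1], [[0, 0, 0], [0, 0, 0], -1]]'

```text
t: 12.65
tool_pos: [0.5868, -0.0301, 0.0856]
ee_rot: [0.689, 0.725, -0.0, 0.0]
contact_force: [-0.1, -0.1, 0.5]
width: 0.0006
gripper_force: 0.0
```

```bash
cat >> h.py <<'E'
X=np.array([.5967,-.2701])
def pw(px,py): c,n=np.cos(.05),np.sin(.05); return X+[c*px-n*py,n*px+c*py]
def blank(f,cols=range(330,420,4)):
    c,n=np.cos(.05),np.sin(.05); t=cv2.imread('pics/'+f); m=(t.max(2)<60); out=[]
    for u in cols:
        col=np.nonzero(m[225:268,u])[0]+225
        if len(col)<3: continue
        o=[u]
        for v in (col.min()-.5,col.max()+.5):
            d=ray(f,u,v,.03)[:2]-X; o+=[int(round(1e3*(c*d[0]+n*d[1]))),int(round(1e3*(-n*d[0]+c*d[1])))]
        out.append(o)
    print(out)
E
python3 - <<'E'
from h import *
p=pw(0,.235); go((*p,.026),2.9); shot('top','t5.png'); blank('t5.png')
E
```

```text
t 12.65 pos [ 0.5868 -0.0301  0.0856] F [-0.1 -0.1  0.5] w 0.0006 tool shift units [-0.17 -0.07  1.99] yang deg 2.86 turn units -0.01
[[330, 73, 191, -12, 198], [334, 14, 185, -13, 187], [338, 13, 174, -14, 176], [342, 12, 163, -15, 165], [346, 14, 152, -13, 154], [350, 13, 141, -14, 144], [354, 12, 131, -15, 133], [358, 14, 120, -13, 122], [362, 13, 109, -14, 112], [366, 12, 98, -12, 101], [370, 14, 88, -13, 90], [374, 13, 77, -14, 79], [378, 15, 66, -12, 69], [382, 14, 55, -13, 58], [386, 13, 45, -14, 47], [406, 3, -8, -8, -6], [410, 2, -18, -9, -17]]
```

Emit:
step_arm --steps '[[[0, -0.07, 0.7], [0, 0, 0], -1], [[0, 0, 0.7], [0, 0, 0], -1], [[0, 0, 0.6], [0, 0, 0], -1], [[0, 0, 0], [0, 0, 0], -1], [[-0.4, 0, 0], [0, 0, 0], -1], [[-0.4, 0, 0], [0, 0, 0], -1], [[-0.4, 0, 0], [0, 0, 0], -1], [[-0.4, 0, 0], [0, 0, 0], -1], [[-0.4, 0, 0], [0, 0, 0], -1], [[0, 0, 0], [0, 0, 0], -1]]'

```text
t: 13.95
tool_pos: [0.5879, -0.0905, 0.0258]
ee_rot: [0.689, 0.724, -0.0, 0.0]
contact_force: [0.7, -0.1, 0.0]
width: 0.0004
gripper_force: 0.0
```

Run:
```python
from h import *
go((*pw(0,.089),.024),2.9); shot('top','t6.png'); blank('t6.png')
```

```text
t 13.95 pos [ 0.5879 -0.0905  0.0258] F [ 0.7 -0.1  0. ] w 0.0004 tool shift units [-3.03 -0.    0.06] yang deg 2.85 turn units -0.01
[[330, -1, 197, -28, 199], [334, -13, 187, -29, 188], [354, 1, 132, -15, 133], [358, 33, 118, -13, 122], [362, 13, 109, -14, 112], [366, 12, 98, -15, 101], [370, 14, 88, -13, 90], [374, 13, 77, -14, 79], [378, 12, 66, -15, 69], [382, 14, 55, -13, 58], [386, 13, 45, -14, 47], [390, 12, 34, -15, 37], [394, 30, 22, -16, 26], [398, -4, 14, -14, 15], [406, 3, -8, -8, -6], [410, 2, -18, -9, -17]]
```

Emit:
step_arm --steps '[[[-0.4, 0, 0.04], [0, 0, 0], -1], [[-0.4, 0, 0], [0, 0, 0], -1], [[-0.4, 0, 0], [0, 0, 0], -1], [[-0.4, 0, 0], [0, 0, 0], -1], [[-0.4, 0, 0], [0, 0, 0], -1], [[-0.3, 0, 0], [0, 0, 0], -1], [[-0.2, 0, 0], [0, 0, 0], -1], [[0, 0, 0], [0, 0, 0], -1]]'

```text
t: 15.0
tool_pos: [0.5916, -0.1646, 0.0245]
ee_rot: [0.689, 0.725, 0.0, 0.0]
contact_force: [-0.8, 0.4, -0.4]
width: 0.0006
gripper_force: 0.0
```

Emit:
step_arm --steps '[[[-0.15, 0, 0], [0, 0, 0], -1], [[-0.1, 0, 0], [0, 0, 0], -1], [[0, 0, 0], [0, 0, 0], -1]]'

```text
t: 15.38
tool_pos: [0.592, -0.1718, 0.0245]
ee_rot: [0.689, 0.725, -0.0, 0.0]
contact_force: [0.7, 0.8, -0.2]
width: 0.0001
gripper_force: 0.0
```

Run:
```python
from h import *
go((*pw(0,.089),.024),2.9)
```

```text
t 15.38 pos [ 0.592  -0.1718  0.0245] F [ 0.7  0.8 -0.2] w 0.0001 tool shift units [-0.31 -0.01  0.02] yang deg 2.92 turn units 0.01
```

Emit:
step_arm --steps '[[[-0.1, 0, 0], [0, 0, 0], -1], [[-0.1, 0, 0], [0, 0, 0], -1], [[0, 0, 0], [0, 0, 0], -1]]'

```text
t: 15.75
tool_pos: [0.5923, -0.178, 0.0246]
ee_rot: [0.689, 0.725, -0.0, 0.0]
contact_force: [-1.0, 0.2, -0.0]
width: 0.0004
gripper_force: 0.0
```

Emit:
step_arm --steps '[[[-0.08, 0, 0], [0, 0, 0], -1], [[0, 0, 0], [0, 0, 0], -1]]'

```text
t: 16.0
tool_pos: [0.5923, -0.1792, 0.0245]
ee_rot: [0.689, 0.725, 0.0, -0.001]
contact_force: [-0.5, 4.7, 1.9]
width: 0.0002
gripper_force: 2.3
```

Emit:
step_arm --steps '[[[-0.06, 0, 0], [0, 0, 0], -1], [[0, 0, 0], [0, 0, 0], -1]]'

```text
t: 16.25
tool_pos: [0.5923, -0.1793, 0.0245]
ee_rot: [0.689, 0.725, 0.001, -0.002]
contact_force: [0.3, 9.7, 4.4]
width: 0.0003
gripper_force: 5.3
```

Firm contact within 2 mm of the computed home position. Backing off and rising.

Emit:
step_arm --steps '[[[0.3, 0, 0], [0, 0, 0], -1], [[1, 0, 0], [0, 0, 0], -1], [[0.5, 0, -1], [0, 0, 0], -1], [[0, 0, -1], [0, 0, 0], -1], [[0, 0, -1], [0, 0, 0], -1], [[0, 0, -1], [0, 0, 0], -1], [[0, -0.5, -1], [0, 0, 0], -1], [[0, -0.5, -1], [0, 0, 0], -1], [[0, -0.5, -1], [0, 0, 0], -1], [[0, -0.5, -1], [0, 0, 0], -1], [[0, -0.5, -1], [0, 0, 0], -1], [[0, -0.5, -1], [0, 0, 0], -1]]'

```text
t: 17.75
tool_pos: [0.4992, -0.1328, 0.3255]
ee_rot: [0.689, 0.725, -0.0, 0.0]
contact_force: [-0.4, 0.3, 0.6]
width: 0.0005
gripper_force: 0.0
```

Run:
```python
from h import *
go((.4939,-.3355,.36),-87.1); shot('top','t7.png'); blank('t7.png'); shot('scene','s7.png')
a=cv2.imread('pics/s7.png')[180:330,280:430];b=cv2.imread('pics/t7.png')[180:300,320:460]
cv2.imwrite('pics/c7.png',np.hstack([cv2.resize(a,(450,450)),cv2.resize(b,(350,300),interpolation=2)[[*range(300)]+[0]*150]]))
```

```text
t 17.75 pos [ 0.4992 -0.1328  0.3255] F [-0.4  0.3  0.6] w 0.0005 tool shift units [-6.74 -0.52 -1.14] yang deg 2.91 turn units 19.64
[[390, 1, 35, -13, 37], [394, 30, 22, -13, 26], [398, -4, 14, -14, 15], [406, 3, -8, -14, -6], [410, 2, -18, -15, -16], [418, 10, -40, -14, -38]]
```

View pics/c7.png

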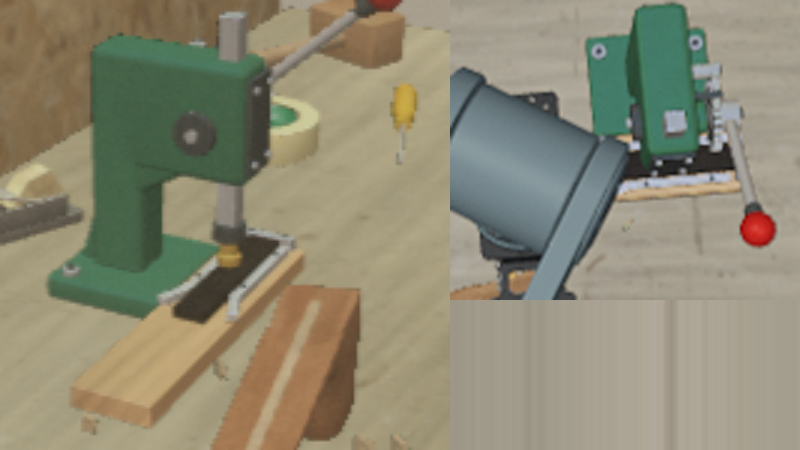

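The scene crop shows the blank flat in the channel under the die, tail just outside the flare. Now I'll turn the tool and go over the knob.

Emit:
step_arm --steps '[[[0, 0, -1], [0, 0, 0.982], 0.2], [[0, 0, -1], [0, 0, 0.982], 0.2], [[0, 0, 0], [0, 0, 0.982], 0.2], [[0, 0, 0], [0, 0, 0.982], 0.2], [[0, 0, 0], [0, 0, 0.982], 0.2], [[0, 0, 0], [0, 0, 0.982], 0.2], [[0, 0, 0], [0, 0, 0.982], 0.2], [[0, 0, 0], [0, 0, 0.982], 0.2], [[0, 0, 0], [0, 0, 0.982], 0.2], [[0, 0, 0], [0, 0, 0.982], 0.2]]'

```text
t: 19.1
tool_pos: [0.5, -0.1326, 0.383]
ee_rot: [0.914, 0.405, -0.001, -0.0]
contact_force: [-0.3, 0.1, 0.3]
width: 0.0533
gripper_force: 0.0
```

Emit:
step_arm --steps '[[[0, 0, 0], [0, 0, 0.982], 0.2], [[0, 0, 0], [0, 0, 0.982], 0.2], [[0, 0, 0], [0, 0, 0.982], 0.2], [[0, 0, 0], [0, 0, 0.982], 0.2], [[0, 0, 0], [0, 0, 0.982], 0.2], [[0, 0, 0], [0, 0, 0.982], 0.2], [[0, 0, 0], [0, 0, 0.982], 0.2], [[0, 0, 0], [0, 0, 0.982], 0.2], [[0, 0, 0], [0, 0, 0.982], 0.2], [[0, 0, 0], [0, 0, 0.982], 0.2], [[0, 0, 0], [0, 0, 0], 0.2]]'

```text
t: 20.48
tool_pos: [0.4999, -0.1326, 0.3832]
ee_rot: [1.0, 0.026, -0.001, -0.0]
contact_force: [0.2, 0.3, -0.3]
width: 0.0529
gripper_force: 0.0
```

Run:
```python
from h import *
go((.4939,-.3355,.36),-87.1)
# knob triangulation: top + scene with circle fits
from scipy.optimize import least_squares
obs=[]
for f,(x0,y0,x1,y1) in (('t7.png',(415,255,470,295)),('scene0.png',(390,160,425,195))):
    im=cv2.imread('pics/'+f).astype(int)[y0:y1,x0:x1]; m=((im[:,:,2]>90)&(im[:,:,2]>2*im[:,:,1])).astype(np.uint8)
    c=max(cv2.findContours(m,0,2)[0],key=cv2.contourArea); (u,v),r=cv2.minEnclosingCircle(c); obs.append((f,(u+x0,v+y0))); print(f,u+x0,v+y0,r)
o=least_squares(lambda p:np.concatenate([proj(f,p)-q for f,q in obs]),[.49,-.33,.28]); print(o.x,o.fun)
```

```text
t 20.48 pos [ 0.4999 -0.1326  0.3832] F [ 0.2  0.3 -0.3] w 0.0529 tool shift units [-0.54  6.74  0.77] yang deg -87.07 turn units 0.01
t7.png 442.625 271.0 7.010137557983398
scene0.png 408.5 176.5 6.041623115539551
[ 0.49518867 -0.33384379  0.27894127] [-0.09605538 -0.23588799  0.27553716  0.03267141]
```

Emit:
step_arm --steps '[[[0, 0.96, 0], [0, 0, 0], 0.5], [[0, 0.96, 0], [0, 0, 0], 0.5], [[0, 0.96, 0], [0, 0, 0], 0.5], [[0, 0.96, 0], [0, 0, 0], 0.5], [[-0.25, 0.96, 0], [0, 0, 0], 0.5], [[-0.25, 0.96, 0], [0, 0, 0], 0.5], [[0, 0.96, 0], [0, 0, 0], 0.5], [[0, 0, 0], [0, 0, 0], 0.5]]'

```text
t: 21.48
tool_pos: [0.4947, -0.3363, 0.3831]
ee_rot: [1.0, 0.025, -0.001, -0.0]
contact_force: [-0.0, -0.6, -0.2]
width: 0.0663
gripper_force: 0.0
```

Run:
```python
from h import *
go((.4948,-.3345,.26),-87.1)
```

```text
t 21.48 pos [ 0.4947 -0.3363  0.3831] F [-0.  -0.6 -0.2] w 0.0663 tool shift units [ 0.01 -0.05  4.1 ] yang deg -87.15 turn units -0.01
```

Emit:
step_arm --steps '[[[0, -0.05, 1], [0, 0, 0], 0.5], [[0, 0, 1], [0, 0, 0], 0.5], [[0, 0, 1], [0, 0, 0], 0.5], [[0, 0, 0.7], [0, 0, 0], 0.5], [[0, 0, 0.4], [0, 0, 0], 0.5], [[0, 0, 0], [0, 0, 0], -1], [[0, 0, 0], [0, 0, 0], -1], [[0, 0, 0], [0, 0, 0], -1], [[0, 0, 0], [0, 0, 0], -1], [[0, 0, 0], [0, 0, 0], -1], [[0, 0, 0], [0, 0, 0], -1], [[0, 0, 0], [0, 0, 0], -1]]'

```text
t: 22.98
tool_pos: [0.4953, -0.3341, 0.2623]
ee_rot: [1.0, 0.025, 0.001, 0.001]
contact_force: [1.4, -5.2, 3.1]
width: 0.03
gripper_force: 30.0
```

Run:
```python
from h import *
go((.4948,-.3345,.26),-87.1)
```

```text
t 22.98 pos [ 0.4953 -0.3341  0.2623] F [ 1.4 -5.2  3.1] w 0.03 tool shift units [-0.02  0.01  0.08] yang deg -87.12 turn units -0.00
```

Grip is on the knob. Following the arc to the first notch.

Emit:
step_arm --steps '[[[-0.16, 0, 0.19], [0, 0, 0], -1], [[-0.16, 0, 0.19], [0, 0, 0], -1], [[-0.14, 0, 0.2], [0, 0, 0], -1], [[-0.14, 0, 0.21], [0, 0, 0], -1], [[-0.12, 0, 0.21], [0, 0, 0], -1], [[-0.12, 0, 0.22], [0, 0, 0], -1], [[0, 0, 0], [0, 0, 0], -1]]'

```text
t: 23.85
tool_pos: [0.4704, -0.3352, 0.2258]
ee_rot: [1.0, 0.025, 0.001, 0.001]
contact_force: [2.1, -3.2, 5.7]
width: 0.0298
gripper_force: 30.0
```

```bash
cat >> h.py <<'E'
def lever(tag):
    from scipy.optimize import least_squares
    s=manip.sense(); H=pw(0,-.06); g=s['tool_pos']-[0,0,.0187*-1]
    d=g[:2]-H; c,n=np.cos(.05),np.sin(.05); lx=c*d[0]+n*d[1]; lz=g[2]-.165
    print('tcp r %.4f theta %.3f'%(np.hypot(lx,lz),np.radians(42)-np.arctan2(lz,-lx)),'F',s['contact_force'].round(1),'w',s['width'].round(4),'t',s['t'])
    for cam in('top','scene'):
        f=cam+tag+'.png'; shot(cam,f); im=cv2.imread('pics/'+f).astype(int); m=((im[:,:,2]>90)&(im[:,:,2]>2*im[:,:,1])).astype(np.uint8)
        def kp(th): a=np.radians(42)-th; q=pw(-.17*np.cos(a),-.06); return proj(f,(*q,.165+.17*np.sin(a)))
        u0,v0=kp(.4).astype(int); w=45; m2=np.zeros_like(m); m2[v0-w:v0+w,u0-w:u0+w]=m[v0-w:v0+w,u0-w:u0+w]
        C=cv2.findContours(m2,0,2)[0]
        if C:
            k=max(C,key=cv2.contourArea); (u,v),r=cv2.minEnclosingCircle(k)
            ths=np.linspace(-.05,1.2,126); e=[np.hypot(*(kp(t)-(u,v))) for t in ths]; i=int(np.argmin(e)); print(cam,(u,v),'r',round(r,1),'area',cv2.contourArea(k),'theta',ths[i].round(3),'err',round(e[i],1))
E
python3 - <<'E'
from h import *
lever('a')
E
```

```text
Traceback (most recent call last):
  File "h.py", line 31, in lever
    print('tcp r %.4f theta %.3f'%(np.hypot(lx,lz),np.radians(42)-np.arctan2(lz,-lx)),'F',s['contact_force'].round(1),'w',s['width'].round(4),'t',s['t'])
                                                                                                                          ^^^^^^^^^^^^^^^^
AttributeError: 'float' object has no attribute 'round'
```

```bash
sed -i "s/s\['width'\].round(4)/round(s['width'],4)/" h.py
python3 - <<'E'
from h import *
lever('a')
E
```

```text
tcp r 0.1519 theta 0.182 F [ 2.1 -3.2  5.7] w 0.0298 t 23.85
scene (420.0, 192.0) r 5.1 area 34.0 theta 0.2 err 5.5
```

```bash
sed -i "s/H=pw(0,-.06)/H=pw(.0203,-.06)/; s/q=pw(-.17\*np.cos(a),-.06)/q=pw(.0203-.17*np.cos(a),-.06)/" h.py
python3 - <<'E'
from h import *
lever('b')
E
```

```text
tcp r 0.1695 theta 0.243 F [ 1.4 -4.1  6.6] w 0.0298 t 23.95
scene (420.0, 191.9499969482422) r 5.1 area 33.5 theta 0.26 err 1.5
```

Lever at about 0.25. Continuing to the second notch.

Emit:
step_arm --steps '[[[-0.1, 0, 0.225], [0, 0, 0], -1], [[-0.1, 0, 0.225], [0, 0, 0], -1], [[-0.08, 0, 0.23], [0, 0, 0], -1], [[-0.08, 0, 0.235], [0, 0, 0], -1], [[-0.06, 0, 0.24], [0, 0, 0], -1], [[-0.06, 0, 0.24], [0, 0, 0], -1], [[0, 0, 0], [0, 0, 0], -1]]'

```text
t: 24.92
tool_pos: [0.4554, -0.336, 0.1836]
ee_rot: [1.0, 0.025, 0.0, 0.001]
contact_force: [-0.7, -4.4, 7.5]
width: 0.0301
gripper_force: 29.5
```

Run:
```python
from h import *
lever('c')
```

```text
tcp r 0.1688 theta 0.510 F [-0.7 -4.4  7.5] w 0.0301 t 24.925
scene (425.0, 209.0) r 5.1 area 31.5 theta 0.52 err 1.8
```

Emit:
step_arm --steps '[[[-0.04, 0, 0.24], [0, 0, 0], -1], [[-0.04, 0, 0.24], [0, 0, 0], -1], [[-0.02, 0, 0.25], [0, 0, 0], -1], [[-0.02, 0, 0.25], [0, 0, 0], -1], [[0, 0, 0.24], [0, 0, 0], -1], [[0, 0, 0], [0, 0, 0], -1]]'

```text
t: 25.78
tool_pos: [0.4515, -0.336, 0.1464]
ee_rot: [1.0, 0.025, -0.0, 0.001]
contact_force: [-1.4, -5.5, 4.1]
width: 0.0299
gripper_force: 29.2
```

Run:
```python
from h import *
lever('d')
```

```text
tcp r 0.1686 theta 0.733 F [-1.4 -5.5  4.1] w 0.0299 t 25.775
scene (426.0, 223.5) r 4.9 area 34.5 theta 0.73 err 2.2
```

Force dropped from 7.5 to 4.1 N, so it's past the third tooth, with the lever at 0.73. One small step to the notch bottom.

Emit:
step_arm --steps '[[[0, 0, 0.2], [0, 0, 0], -1], [[0, 0, 0.07], [0, 0, 0], -1], [[0, 0, 0], [0, 0, 0], -1], [[0, 0, 0], [0, 0, 0], -1], [[0, 0, 0], [0, 0, 0], -1]]'

```text
t: 26.5
tool_pos: [0.4519, -0.3361, 0.1394]
ee_rot: [1.0, 0.025, 0.0, 0.001]
contact_force: [-2.3, -3.3, 9.9]
width: 0.0293
gripper_force: 28.7
```

Run:
```python
from h import *
lever('e')
im=cv2.imread('pics/scenee.png'); cv2.imwrite('pics/ce.png',cv2.resize(im[140:320,270:470],(800,600)))
```

```text
tcp r 0.1684 theta 0.774 F [-2.3 -3.3  9.9] w 0.0293 t 26.5
scene (426.0, 226.0) r 4.5 area 28.5 theta 0.77 err 2.4
```

View pics/ce.png

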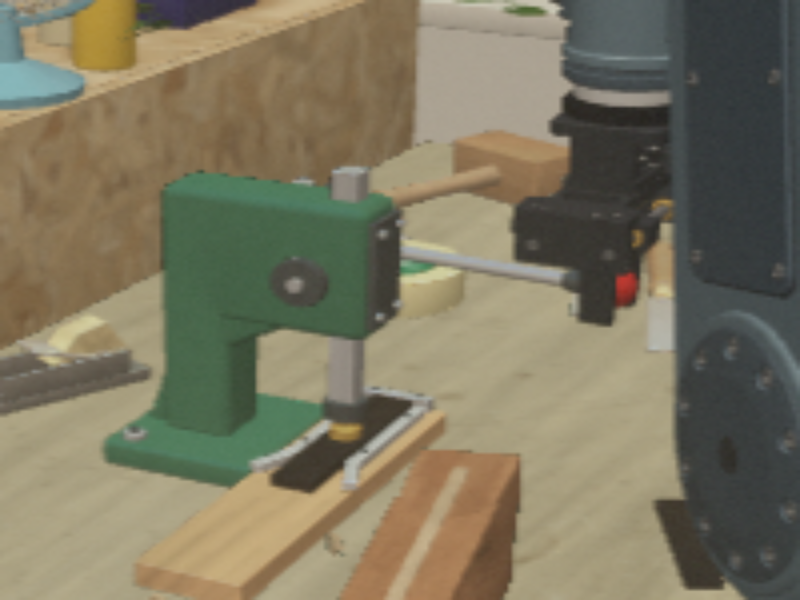

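The lever is almost level with the knob between the fingers. The die is down on the blank, which still sits in the channel. Encoder and camera both give about 0.77 rad.

```bash
python3 -c "
from workcell import manip
print(manip.sign_off())"
```

```text
the job is handed in; nothing more can be done
None
```

The job is handed in: the blank is fully home against the stop, the fingers are holding the lever in its third notch (about 0.77 rad, about 10 N), and the die is down on the blank; the hand-in gave no verdict.

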